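# Unload the bonding fixture and park the housing half under the dust hood

### The arm

A 7-joint arm with a two-finger parallel gripper is mounted at the origin on the work surface. World frame = base frame: x ahead of the robot, y to its left, z up, the work surface at z = 0. Lengths are in m, angles in rad, forces in N, time in s.
With the tool pointing down it reaches from about 0.4 to 0.85 m from the base axis. Payload 10.4 kg.
Tool frame: the origin (TCP) lies at the very end of the fingers, on their centre line; the grasp point (between the pads) lies ctrl.grip_point_offset behind it (ctrl.grip_point_offset is the distance from the TCP to the grasp point, in m); z points along the fingers, x is the direction in which the jaws open and shut, and the axes are right-handed (so a half turn about z gives the same grasp; the last joint's range is limited). The gripper opens to 85 mm and grips with 20 to 120 N. Pads are 22 mm wide; open, the fingers measure 114 mm over their backs; the gripper's body (76 mm by 85 mm) begins 54 mm behind the grasp point. The pads swing forward as they close: fully open they stand 13 mm farther back than shut.
Start: joints at [1.306, 0.332, -0.065, 1.46, 0.022, 1.35, -0.088], TCP at [0.15, -0.607, 0.198] pointing down, gripper open.
Joint ranges: [-2.6, 2.6], [-0.5, 2.12], [-1.47, 1.34], [0.16, 2.42], [-1.27, 4.41], [0.06, 2.06], [-2.6, 2.6]. Speed limits (rad/s): [2.22, 2.22, 2.79, 2.79, 3.14, 3.14, 3.14].

### API

Orientations are given as a rotation vector (axis times angle).
In Python, from station import ctrl, viewer, order gives the robot as it stands.
- The arm moves only by the tool jog_arm, never from a script. Its argument "series" is a list of rows, each a list of 7 numbers: the closure, from -1 (fully open) to 1 (shut), then the shift along the world's x, y, z scaled (see below), then the turn, a rotation vector about the world's x, y, z scaled (see below). A call has 1 to 5 rows; each row shifts and turns the commanded pose from where the row before left it; what a row does not reach is not made up. The controller multiplies each number of a shift by 30 mm and each number of a turn by 0.12 rad. A row lasts 1/10 s, in which the tool goes at most 50 mm and 8.59 degrees, less where a joint would pass 70% of its speed; a pose out of reach is approached as far as the arm can. A call with a number of a shift or a turn outside -1 to 1 is refused whole. A call with a gripper value outside its range is refused whole. The fingers move at their own pace and stop on an object; "force" is the grip in N (left out, the last holds). Time passes only in rows, so rows that do not move let the fingers close. It gives the time, the measured TCP pose, the force and the opening at its end, in the units of the state.
- ctrl.observe(): the state, without advancing time (a new reading comes with each control period).
- viewer.camera(name): name is "side" or "top"; returns (picture, depth): 420x560x3 uint8, red, green, blue; 420x560 float32, m along the optical axis (not along the pixel's ray), 0 where there is no reading.
- viewer.calibration(name): a dict with "K" (3x3 intrinsics, pixels), "eye" and "attitude" of the camera in the world. Camera axes: x right, y up, looking along -z (the intrinsics and any distortion apply to the point x, -y, -z); pixel columns grow to the right and rows downward; lengths in m; the calibration is good to about 2 mm. A picture is of the moment at which its call begins. calibration takes no time and is no camera call.
- order.sign_off(): hands the job in, once; it reports no verdict.
The state is a dict: "t": time; "qpos": joint angles; "dq": joint speeds; "joint_efforts": joint torques, N m; "ee_pos": TCP position; "eef_rot": TCP orientation; "wrist_force": force on the tool from outside, world axes, zero at the start; "torque": the same for the moment, N m; "opening": opening from 0.0 (shut) to 1.0 (fully open).
Only numpy, scipy, OpenCV 4.12 (cv2) and the standard library are available. Lean on these libraries where they do the work, as an engineer would, in place of code of your own. Each camera call takes 0.05 s, during which the arm holds its last target. There are 200 camera calls.

### The job

Swing the lid of the clamshell bonding fixture up and over past vertical, so that it rests open by itself, then lift out the camera housing half and set it down flat on the rubber mat. Let go, take it again by its narrow tail and load it nose first under the clear-roofed dust hood, over the sill, so that its body lies flat on the hood's floor behind the sill with the tail sticking out of the mouth. Leave the lid open, and do not shift the other things on the bench.

Things in the scene. Friction and masses are not known exactly. Their poses are not given: they have to be found in the camera images.
- fixture: Fixed clamshell fixture: aluminium base plate 140 x 220 mm, grey nest blocks up to 56 mm high, hinged aluminium lid. Origin on the bench under the nest; x points from the handle side to the hinge side, y along the hinge, z up. Two hinge posts at x = 76, y = +-85 mm. The housing lies in it nose to +y, its origin at y = +45 mm, 20 mm above the bench.
- nest_gap (a point): Between the nest blocks, under the middle of the housing's body, on the nest floor 20 mm above the bench; axes of the fixture. Here the body's long sides (x = +-30 mm) are bare for y = -25 to +25 mm, with 25 mm and more free beside them, down to 8 mm below this point. Elsewhere, at the tail too, blocks stand close, so only the middle of the body can be gripped.
- lid (a joint): Hinge angle of the fixture's lid, rad: 0 shut, growing as the handle side swings up and over; 1.57 upright; it stops at 1.92, leaning back, and rests there by its own weight. Below upright it falls shut (lid 0.3 kg, turning freely).
- lid_hinge (a point): Middle of the lid's hinge axis, 80 mm from the fixture's origin along x, 67 mm above the bench; the axis is parallel to the fixture's y. Axes of the fixture.
- lid_handle (a point): Middle of the lid's handle: a round steel bar 12 mm thick, 108 mm free between its arms, parallel to the hinge axis, 185 mm from it and level with it when shut. It stands 37 mm clear of the lid's edge, so it can be pinched from above, and may turn between the fingers as the lid swings. Axes of the lid: x from bar to hinge, y along the bar.
- housing: White plastic camera housing half, 0.11 to 0.21 kg. Body: open-topped shell 100 (x) x 60 (y) x 36 mm high, walls 6 mm. Tail: bar 24 mm wide running back to x = -140 mm, its underside 16 mm, its top 34 mm above the body's underside. Origin: centre of the body's underside; +x is the nose (black lens disc), tail to -x, z up. Laid down, it rests on its body.
- housing_tail (a point): Place to grip the tail: on its middle line, 120 mm behind the origin along the housing's -x, 25 mm above its underside; axes of the housing.
- mat: Fixed black rubber mat, 150 x 150 mm, 3 mm thick; origin at its centre on the bench, sides along its x and y. The housing's origin belongs over it; the tail may stick out.
- hood: Fixed low dust hood, white with a clear roof, 150 x 100 x 88 mm high. Origin: centre of its pocket, on the bench; its mouth is on the -x side, x points inwards. Floor 4 mm above the bench, pocket 125 mm long (x = -62.5 to the back wall at +62.5) and 90 mm wide. Roof and side walls begin at x = -50 mm; roof underside 84 mm up.
- hood_sill (a point): Middle of the top edge of the hood's sill, a 8 mm thick bar across the mouth at x = -66.5 mm of the hood, 14 mm above the bench (10 mm above the hood's floor). The housing's tail clears it when the body lies on the floor. Axes of the hood.
Mind the look-alikes: they are no part of the job. There is more than one size of the mat; the one meant has the size given above.

How it is judged:
On the way, in this order (a step that is already met when the one before it is completed fails the run):
1. the lid rests open past vertical by itself, not touched by the fingers (value of joint lid above 1.75 rad and contact force between the fingers and lid below 0.1 N), for 0.2 s.
2. the housing lies released on the rubber mat, body flat (contact force between the fingers and housing below 0.1 N and linear speed of housing below 0.02 m/s and z of housing in the frame of mat below 0.008 m and angle between housing's own z axis and vertical below 0.06 rad and x of housing in the frame of mat between -0.075 and 0.075 m and y of housing in the frame of mat between -0.075 and 0.075 m), for 0.2 s.
At the end, for the whole second after the job is handed in: Housing released and still, body flat (3.5 degrees) on the hood floor behind the sill: origin under 8 mm above the bench, within 16 mm of the hood origin along the hood and 20 mm across, tail out of the mouth; lid still open past vertical (over 1.75 rad) (value of joint lid above 1.75 rad and contact force between the fingers and housing below 0.1 N and linear speed of housing below 0.02 m/s and angle between housing's own z axis and vertical below 0.06 rad and z of housing in the frame of hood below 0.008 m and x of housing in the frame of hood between -0.016 and 0.016 m and y of housing in the frame of hood between -0.02 and 0.02 m and x of housing_tail in the frame of hood below -0.08 m); the robot touches nothing.
It fails at once if a bystander on the bench (dome camera, screwdriver, spanner, bullet camera, jar, adapter, cup) is shifted by more than 30 mm (distance of any of dome, driver, spanner, bullet_cam, jar, adapter, cup from where it was at the start of the episode above 0.03 m).
It also fails if it takes over 67 s, if anything falls off the work surface, if the arm or the gripper's body presses on something with over 40 N, if the wrist force passes 120 N, or if a joint passes its speed limit or range.

## Working session

There is one attempt and no reset: what is moved stays moved. The work goes in short steps, Python scripts to look and compute and a tool call to move; the robot and the scene stay as the last step left them, time stands still between calls to the robot, and variables do not carry over. Pictures are saved under pics/ and viewed, about 8 in all and at most 12, crops included, and the job is handed in when it is done.

Besides the shell and the picture viewer there is one more tool, called after "Request:" by a JSON object that holds its "fn" and its "kwargs". jog_arm: Moves the arm, as the interface text tells. Shifts and turns lie within -1 to 1; 1 stands for 30 mm of shift or 0.12 rad of turn. Its arguments: {"type":"object","properties":{"series":{"type":"array"},"force":{"type":"number"}},"required":["series"]}

```bash
ls; mkdir -p pics
cat > h.py <<'E'
import numpy as np, cv2, sys
sys.path.insert(0,'.')
from station import ctrl, viewer, order
def cam(n,save=None):
    im,d=viewer.camera(n)
    if save: cv2.imwrite('pics/'+save,im[:,:,::-1])
    return im,d
def Rm(a):
    a=np.array(a,float)
    if a.shape==(3,3): return a
    if a.size==3: return cv2.Rodrigues(a)[0]
    raise ValueError(a)
def rays(n,uv):
    c=viewer.calibration(n); K=np.array(c['K']); R=Rm(c['attitude'])
    uv=np.atleast_2d(np.array(uv,float))
    p=np.c_[uv,np.ones(len(uv))]@np.linalg.inv(K).T
    return np.array(c['eye']), (p*[1,-1,-1])@R.T
def plane(n,uv,z):
    e,d=rays(n,uv); return e+d*((z-e[2])/d[:,2])[:,None]
def cloud(n,dep):
    v,u=np.mgrid[:420,:560]; e,d=rays(n,np.c_[u.ravel(),v.ravel()])
    return (e+d*dep.ravel()[:,None]).reshape(420,560,3)
def px(n,P):
    c=viewer.calibration(n);R=Rm(c['attitude']); q=(np.atleast_2d(P)-np.array(c['eye']))@R*[1,-1,-1]
    q=q@np.array(c['K']).T; return q[:,:2]/q[:,2:]
E
python3 - <<'E'
from h import *
print(ctrl.observe(), ctrl.grip_point_offset)
for n in('top','side'):
    print(viewer.calibration(n))
    im,d=cam(n); np.savez('pics/%s0.npz'%n,im=im,d=d); cv2.imwrite('pics/%s0.png'%n,im[:,:,::-1])
E
```

```text
pics
{'t': 0.0, 'qpos': array([ 1.30636449,  0.33287689, -0.06472703,  1.46092816,  0.02161741,
        1.3498719 , -0.08849196]), 'dq': array([-1.17349084e-03,  1.20301526e-05,  2.39232187e-04, -3.85302875e-04,
       -5.61778921e-04, -4.55682918e-04, -3.12170006e-04]), 'joint_efforts': array([-6.21613344e-05, -6.25442863e+01,  4.94302309e-02, -3.91601586e+01,
        1.63302000e-02,  9.92611429e-03,  2.41156010e-05]), 'ee_pos': array([ 0.14958223, -0.60641735,  0.19731917]), 'eef_rot': array([-2.47260232e+00,  1.93670337e+00,  1.78226674e-03]), 'wrist_force': array([-0.35911636, -0.61092308,  0.13618607]), 'torque': array([ 0.03598858,  0.01837042, -0.02303489]), 'opening': 0.9975390692810889} 0.0187
{'K': array([[401.39927444,   0.        , 275.90985937],
       [  0.        , 401.39927444, 202.35877942],
       [  0.        ,   0.        ,   1.        ]]), 'eye': array([ 0.33953154, -0.00765444,  0.87875738]), 'attitude': array([ 0.11289884, -0.10682218, -1.56598096])}
{'K': array([[494.6533665 ,   0.        , 271.77458119],
       [  0.        , 494.6533665 , 214.35828427],
       [  0.        ,   0.        ,   1.        ]]), 'eye': array([0.28218021, 0.92952301, 0.62870429]), 'attitude': array([ 0.14888638, -1.48525397, -2.56032523])}
```

View pics/top0.png

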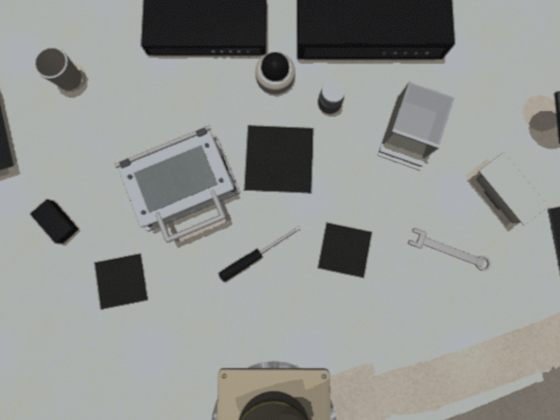

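View pics/side0.png

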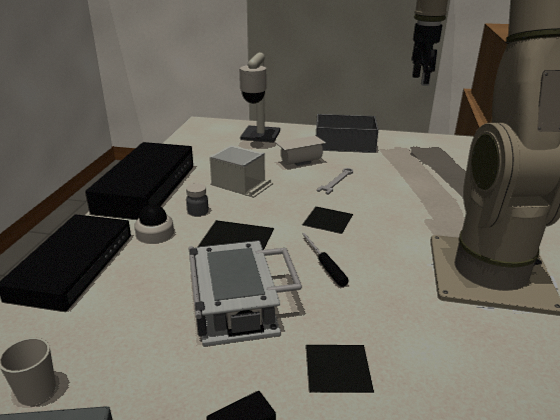

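The top view shows the fixture at (178,182) with its handle at (195,225) and hinge at (162,147). The hood is at (418,120), sill (402,157).
- Mat candidates: (279,158), (345,250) and (121,281).
- Hood-like: the white thing at (510,187), which the side view shows to be the bullet camera, and the black boxes at the top.

I'll measure these now.

Run:
```python
from h import *
f=np.load('pics/top0.npz'); im,d=f['im'],f['d']; C=cloud('top',d)
g=im.max(2)
for (u,v) in[(279,158),(345,250),(121,281)]:
    m=(g<45).astype(np.uint8); n,l,s,c=cv2.connectedComponentsWithStats(m)
    k=l[v,u]; cn=cv2.findContours((l==k).astype(np.uint8),0,1)[0][0]
    P=plane('top',cn[:,0].astype(float),.003)
    r=cv2.minAreaRect((P[:,:2]*1000).astype(np.float32)); print('mat',(u,v),np.round(r[0]),np.round(r[1]),r[2], np.median(C[l==k][:,2]))
# regional heights
for nm,(u0,u1,v0,v1) in dict(fix=(110,245,120,245),hood=(375,460,75,170)).items():
    z=C[v0:v1,u0:u1,2]; print(nm,np.histogram(z,bins=np.arange(-.005,.12,.005)))
# table bias
print('table z', C[300,200],C[330,100],C[200,330])
# upscale crops
a=im[115:245,100:250]; b=im[70:175,370:460]
a=cv2.resize(a,None,fx=2.6,fy=2.6*1,interpolation=3); b=cv2.resize(b,None,fx=3.2,fy=3.2,interpolation=3)
h=max(a.shape[0],b.shape[0]); o=np.zeros((h,a.shape[1]+b.shape[1],3),np.uint8); o[:a.shape[0],:a.shape[1]]=a;o[:b.shape[0],a.shape[1]:]=b
print(o.shape); cv2.imwrite('pics/crop0.png',o[:,:,::-1])
```

```text
mat (279, 158) [562. -11.] [143. 144.] 87.51637268066406 0.0024119242995612744
mat (345, 250) [ 360. -153.] [96. 96.] 78.2975082397461 0.0015014281077413427
mat (121, 281) [293. 329.] [96. 97.] 11.438530921936035 0.0013209336451165399
fix (array([5656, 2872,  182,  410,   26,   25,    7,    4,    1,    7,    5,
         35,   32,    9, 1936, 5475,  118,    0,    0,    0,    0,    0,
          0,    0]), array([-0.005,  0.   ,  0.005,  0.01 ,  0.015,  0.02 ,  0.025,  0.03 ,
        0.035,  0.04 ,  0.045,  0.05 ,  0.055,  0.06 ,  0.065,  0.07 ,
        0.075,  0.08 ,  0.085,  0.09 ,  0.095,  0.1  ,  0.105,  0.11 ,
        0.115]))
hood (array([2502, 2041,  185,  185,   53,   31,   25,   31,   33,   19,   25,
         29,   27,   29,   29,   24,   28,  137, 2454,  149,    0,    0,
          0,    0]), array([-0.005,  0.   ,  0.005,  0.01 ,  0.015,  0.02 ,  0.025,  0.03 ,
        0.035,  0.04 ,  0.045,  0.05 ,  0.055,  0.06 ,  0.065,  0.07 ,
        0.075,  0.08 ,  0.085,  0.09 ,  0.095,  0.1  ,  0.105,  0.11 ,
        0.115]))
table z [2.52108195e-01 1.57773897e-01 9.13109225e-05] [ 0.18919335  0.36876226 -0.00155283] [ 0.46923136 -0.12411736 -0.00301591]
(338, 678, 3)
```

View pics/crop0.png

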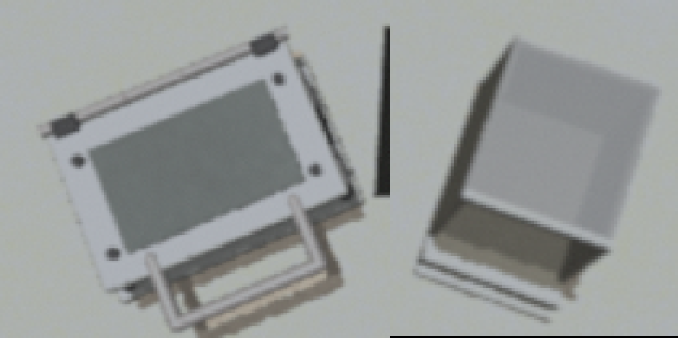

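The crop confirms the hinged lid with its handle bar (crop px (180,322)-(322,265)) and the hood with its open mouth and sill at the lower left (415,270)-(550,320). The 150 mm mat is the one at (279,158). Next are exact poses.

Run:
```python
from h import *
f=np.load('pics/top0.npz'); im,d=f['im'],f['d']; C=cloud('top',d)
def rect(P): r=cv2.minAreaRect((P[:,:2]*1000).astype(np.float32)); return np.round(r[0],1),np.round(r[1],1),round(r[2],1),np.round(cv2.boxPoints(r)).tolist()
m=np.zeros(d.shape,np.uint8); m[115:250,105:250]=(C[115:250,105:250,2]>.058)
o=cv2.morphologyEx(m,cv2.MORPH_OPEN,np.ones((15,15)))
print('lid body',rect(C[o>0]))
print('all',rect(C[m>0]))
h=(m>0)&(o==0); n,l,s,c=cv2.connectedComponentsWithStats(h.astype(np.uint8))
for k in range(1,n):
    if s[k,4]>25: print(s[k],rect(C[l==k]),np.median(C[l==k][:,2]))
m=np.zeros(d.shape,np.uint8); m[70:175,370:465]=(C[70:175,370:465,2]>.078)
print('roof',rect(C[m>0]),np.median(C[m>0][:,2]))
# hood white sill pts
S=C[140:172,372:430].reshape(-1,3); q=S[(S[:,2]>.007)&(S[:,2]<.02)]; print('sill',rect(q),len(q))
```

```text
lid body (array([433.6, 165.6]), array([330.7, 214.9]), 28.5, [[237.0, 181.0], [340.0, -8.0], [630.0, 150.0], [528.0, 339.0]])
all (array([434.9, 165.1]), array([329., 218.]), 27.6, [[239.0, 186.0], [340.0, -8.0], [631.0, 145.0], [530.0, 338.0]])
[196 126  15   5  45] (array([479.8,  65.9]), array([315.5,  27.4]), 32.6, [[340.0, -8.0], [354.0, -31.0], [620.0, 139.0], [605.0, 163.0]]) 0.07146527202754827
[127 134  61  25 257] (array([488.5, 117.4]), array([373. , 110.5]), 56.5, [[340.0, -8.0], [432.0, -69.0], [637.0, 243.0], [545.0, 303.0]]) 0.07045612247826183
[114 162   6  11  36] (array([526.4, 324.1]), array([11.3, 20.6]), 88.3, [[516.0, 319.0], [537.0, 318.0], [537.0, 329.0], [516.0, 330.0]]) 0.07053535571029895
[229 179   5  12  35] (array([490.5,  88.1]), array([23.5,  7.6]), 2.4, [[479.0, 91.0], [479.0, 84.0], [502.0, 85.0], [502.0, 92.0]]) 0.07009847594189356
[158 199  68  44 581] (array([408.1, 108.3]), array([249.5, 101.7]), 81.6, [[340.0, -8.0], [440.0, -23.0], [477.0, 224.0], [376.0, 239.0]]) 0.07117013531278704
[139 224  12   4  29] (array([376.4, 132. ]), array([288.6,   9.9]), 77.2, [[340.0, -8.0], [349.0, -10.0], [413.0, 272.0], [404.0, 274.0]]) 0.06966119090220924
roof (array([ 496.5, -203.8]), array([127.4, 486. ]), 53.4, [[263.0, -110.0], [653.0, -400.0], [729.0, -298.0], [340.0, -8.0]]) 0.08752684391124704
sill (array([ 577. , -284.2]), array([101.5,  50.6]), 78.9, [[542.0, -329.0], [592.0, -339.0], [612.0, -239.0], [562.0, -230.0]]) 242
```

Run:
```python
from h import *
f=np.load('pics/top0.npz'); im,d=f['im'],f['d']; C=cloud('top',d); C[d==0]=[0,0,-1]
def rect(P): r=cv2.minAreaRect((P[:,:2]*1000).astype(np.float32)); return np.round(r[0],1),np.round(r[1],1),round(r[2],1),np.round(cv2.boxPoints(r)).tolist()
m=np.zeros(d.shape,np.uint8); m[115:250,105:250]=(C[115:250,105:250,2]>.058)
m=cv2.morphologyEx(m,cv2.MORPH_CLOSE,np.ones((3,3)))
ms=m.copy(); ms[d==0]=0
print('all',rect(C[ms>0]))
o=cv2.morphologyEx(m,cv2.MORPH_OPEN,np.ones((15,15))); o[d==0]=0
r=rect(C[o>0]); print('lid body',r)
a=np.deg2rad(-18)
# directions from the lid body rect
for lab,P in(('h',C[(ms>0)&(o==0)]),):
    bx=np.array(r[3])/1000; e=bx[1]-bx[0]; e2=bx[2]-bx[1]
    print(np.rad2deg(np.arctan2(e[1],e[0])),np.rad2deg(np.arctan2(e2[1],e2[0])))
m=np.zeros(d.shape,np.uint8); m[70:175,370:465]=(C[70:175,370:465,2]>.078)
print('roof',rect(C[m>0]),np.median(C[m>0][:,2]))
S=C[140:172,372:430].reshape(-1,3); q=S[(S[:,2]>.007)&(S[:,2]<.02)]; print('sill',rect(q),len(q))
# handle bar by colour: bright pixels in crop on z=.067 plane, row profile
g=im.min(2); print(g[205:243,165:235:4])
```

```text
all (array([490.4, 205.7]), array([211.2, 225.9]), 23.1, [[349.0, 268.0], [438.0, 60.0], [632.0, 143.0], [543.0, 351.0]])
lid body (array([513.1, 207.3]), array([168.1, 205.2]), 22.3, [[396.0, 270.0], [474.0, 80.0], [630.0, 144.0], [552.0, 334.0]])
-67.68055960702493 22.306205054907633
roof (array([ 635.3, -306.7]), array([101. , 120.2]), 69.8, [[561.0, -333.0], [674.0, -375.0], [709.0, -280.0], [596.0, -239.0]]) 0.08750678541216306
sill (array([ 577. , -284.2]), array([101.5,  50.6]), 78.9, [[542.0, -329.0], [592.0, -339.0], [612.0, -239.0], [562.0, -230.0]]) 242
[[110 159 172 171 173 171 172 140  86  89  92  86 104 160  97 133 172 172]
 [131 173 172 172 173 171 159 101  89  90  91  97 108 151 109 122 171 172]
 [163 173 172 172 172 168 123  86  91  86  89 106 106 144 121 106 174 172]
 [172 172 172 173 172 151  87  90  89  82 100 108 111 139 131  94 171 170]
 [173 171 171 173 166 109  85  94  85  86 105 110 134 143 141  87 172 171]
 [171 173 172 171 141  85  91 101  85 101 106 122 166 151 151  81 173 170]
 [172 173 172 160 100  86  88  96  94 106 108 153 173 152 159  83 173 171]
 [17
[... 1621 characters left out ...]
148 169 172 171 172 171]
 [165 136 125 158 156 119 131 146 129 108 104 121 167 170 172 171 171 173]
 [164 117 147 160 134 117 148 136 108 108 105 150 172 171 172 172 173 173]
 [163 130 163 149 117 139 148 113 104 108 128 168 172 172 172 172 172 172]
 [155 152 163 123 122 147 132 103 103 123 164 171 172 172 172 172 172 171]
 [147 162 143  96 140 141 111 106 106 151 173 171 174 173 172 173 172 172]
 [146 156 120  80 147 114 104 104 124 170 172 170 171 172 172 171 171 172]
 [146 134 125  82 143 101 105 109 161 173 172 172 172 172 173 171 173 171]
 [149 119 157  88 128 101 105 131 171 172 173 172 172 172 173 173 173 173]
 [156 136 171 100 109 102 105 162 171 172 170 172 172 170 173 173 172 173]]
```

Run:
```python
from h import *
rod=plane('top',[(117.3,164.2),(210.8,126.5)],.067)[:,:2]
bar=plane('top',[(177,234.5),(209,221)],.071)[:,:2]
be=plane('top',[(169.2,238.8),(223.8,218.1)],.067)[:,:2]
for n,p in(('rod',rod),('bar',bar),('be',be)):
    e=p[1]-p[0]; print(n,p,np.linalg.norm(e),np.rad2deg(np.arctan2(e[1],e[0]))+90)
t=np.deg2rad(22.7); X=np.array([np.cos(t),np.sin(t)]);Y=np.array([-X[1],X[0]])
for n,p in(('rod',rod),('bar',bar),('be',be)): print(n,p@X,p@Y)
f=np.load('pics/top0.npz');im=f['im'];C=cloud('top',f['d']);
# dark lid screws: centroids
g=im.max(2); m=np.zeros_like(g); m[120:245,110:245]=(g[120:245,110:245]<95)
n,l,s,c=cv2.connectedComponentsWithStats(m)
for k in range(1,n):
    if 4<s[k,4]<90:
        p=plane('top',[c[k]],.071)[0,:2]; print(np.round(c[k]),s[k,4],'fx',np.round(p@X,3),np.round(p@Y,3))
print('sill front edge',plane('top',[(370+25/3.2,70+270/3.2),(370+160/3.2,70+318/3.2)],.0))
print('sill top', plane('top',[(370+35/3.2,70+250/3.2),(370+165/3.2,70+300/3.2)],.014))
t=np.deg2rad(-20.2);H=np.array([.6254,-.3033])
for hx,hy,z in((-66.5,-45,14),(-66.5,45,14),(-50,-50,88),(-50,50,88),(70,-50,88),(70,50,88)):
    q=H+np.array([[np.cos(t),-np.sin(t)],[np.sin(t),np.cos(t)]])@[hx/1e3,hy/1e3]; print(hx,hy,z,np.round(px('top',[*q,z/1e3]),1),np.round(px('side',[*q,z/1e3]),1))
```

```text
rod [[0.53318239 0.32462725]
 [0.61446625 0.13268741]] 0.2084417589338295 22.951981928934373
bar [[0.38767123 0.19440744]
 [0.41503837 0.13069808]] 0.06933861335124825 23.246537822854933
be [[0.37921033 0.21084886]
 [0.42138269 0.10144086]] 0.11725450229527187 21.07963783474976
rod [0.61715668 0.61807339] [ 0.0937227  -0.11471704]
bar [0.43266448 0.43332589] [ 0.0297436  -0.03959186]
be [0.43120382 0.42788823] [ 0.04817655 -0.06903107]
[201. 132.] 57 fx 0.614 -0.093
[207. 145.] 7 fx 0.583 -0.093
[223. 159.] 46 fx 0.541 -0.113
[125. 163.] 59 fx 0.612 0.078
[130. 176.] 10 fx 0.582 0.078
[221. 180.] 8 fx 0.502 -0.093
[233. 180.] 8 fx 0.492 -0.115
[143. 212.] 10 fx 0.502 0.077
[227. 216.] 16 fx 0.429 -0.077
[154. 225.] 34 fx 0.469 0.066
sill front edge [[ 0.572574   -0.23278833  0.        ]
 [ 0.53827881 -0.32579335  0.        ]]
sill top [[ 0.5830948  -0.23658951  0.014     ]
 [ 0.54777608 -0.32476565  0.014     ]]
-66.5 -45 14 [[420.6 163.9]] [[269.2 178.7]]
-66.5 45 14 [[381.7 150.1]] [[251.6 190.8]]
-50 -50 88 [[438.3 148.7]] [[265.2 152.9]]
-50 50 88 [[391.2 132.2]] [[245.  165.2]]
70 -50 88 [[455.5  95.7]] [[230.6 144.4]]
70 50 88 [[409.2  79.8]] [[209.3 155.8]]
```

The hinge-to-bar distance measures 184.5 mm against 185 mm given, so the poses hold. Handle is about (0.402, 0.160), fixture yaw 22.7°, hood (0.625, -0.303) at yaw -20.2°. Moving to above the handle.

Request:
{"fn": "jog_arm", "kwargs": {"series": [[0, 1, 0.77, 0, 0, 0, 0.51], [0, 1, 0.77, 0, 0, 0, 0.51], [0, 1, 0.77, 0, 0, 0, 0.51], [0, 1, 0.77, 0, 0, 0, 0.51], [0, 1, 0.77, 0, 0, 0, 0.51]], "force": 30}}

```text
t: 0.6
ee_pos: [0.3006, -0.4901, 0.1978]
eef_rot: [-2.741, 1.534, 0.001]
wrist_force: [0.8, -0.5, -0.1]
opening: 0.501
```

Request:
{"fn": "jog_arm", "kwargs": {"series": [[0, 1, 0.77, 0, 0, 0, 0.51], [0, 1, 0.77, 0, 0, 0, 0.51], [0, 1, 0.77, 0, 0, 0, 0.51], [0, 1, 0.77, 0, 0, 0, 0.51], [0, 0.1, 1, 0, 0, 0, 0.51]]}}

```text
t: 1.1
ee_pos: [0.4255, -0.3668, 0.1973]
eef_rot: [-2.943, 1.094, -0.0]
wrist_force: [-0.0, 0.9, 0.4]
opening: 0.498
```

Request:
{"fn": "jog_arm", "kwargs": {"series": [[0, 0.1, 1, 0, 0, 0, 0.51], [0, 0.1, 1, 0, 0, 0, 0.51], [0, 0.1, 1, 0, 0, 0, 0.51], [0, 0.1, 1, 0, 0, 0, 0.51], [0, 0.1, 1, 0, 0, 0, 0.51]]}}

```text
t: 1.6
ee_pos: [0.4376, -0.2171, 0.198]
eef_rot: [-3.077, 0.636, 0.0]
wrist_force: [1.5, -0.2, 0.1]
opening: 0.499
```

Request:
{"fn": "jog_arm", "kwargs": {"series": [[0, 0.1, 1, 0, 0, 0, 0.5], [0, 0.1, 1, 0, 0, 0, 0.5], [0, 0.1, 1, 0, 0, 0, 0.5], [0, 0.1, 1, 0, 0, 0, 0.5], [0, -0.17, 1, 0, 0, 0, 0.5]]}}

```text
t: 2.1
ee_pos: [0.4448, -0.0663, 0.1981]
eef_rot: [-3.137, 0.166, -0.0]
wrist_force: [-0.7, 0.5, 0.1]
opening: 0.502
```

Request:
{"fn": "jog_arm", "kwargs": {"series": [[0, -0.17, 1, 0, 0, 0, 0.5], [0, -0.17, 1, 0, 0, 0, 0.5], [0, -0.17, 1, 0, 0, 0, 0.5], [0, -0.17, 1, 0, 0, 0, 0.5], [0, -0.17, 1, 0, 0, 0, 0.5]]}}

```text
t: 2.6
ee_pos: [0.4179, 0.0832, 0.1981]
eef_rot: [3.126, 0.304, 0.0]
wrist_force: [0.6, -0.3, -0.2]
opening: 0.497
```

Request:
{"fn": "jog_arm", "kwargs": {"series": [[0, -0.17, 1, 0, 0, 0, 0.5], [0, -0.17, 0.6, 0, 0, 0, 0.5], [0, -0.17, 0, 0, 0, 0, 0.5], [0, 0, 0, 0, 0, 0, 0], [0, 0, 0, 0, 0, 0, 0]]}}

```text
t: 3.1
ee_pos: [0.4037, 0.1287, 0.1981]
eef_rot: [3.088, 0.574, 0.0]
wrist_force: [-0.4, -0.3, 0.4]
opening: 0.502
```

Request:
{"fn": "jog_arm", "kwargs": {"series": [[0, -0.05, 1, 0, 0, 0, 0.24], [0, 0, 0, -1, 0, 0, 0], [0, 0, 0, -1, 0, 0, 0], [0, 0, 0, -1, 0, 0, 0], [0, 0, 0, 0, 0, 0, 0]]}}

```text
t: 3.6
ee_pos: [0.4001, 0.1578, 0.1052]
eef_rot: [-3.08, -0.618, 0.009]
wrist_force: [-0.4, -0.6, -0.2]
opening: 0.495
```

Run:
```python
from h import *
im,d=cam('top'); im2,_=cam('side')
a=cv2.resize(im[130:270,110:270],(400,350)); b=cv2.resize(im2[180:340,180:340],(350,350))
cv2.imwrite('pics/c1.png',np.hstack([a,b])[:,:,::-1]); print(ctrl.observe()['ee_pos'])
```

```text
[0.40236679 0.15895502 0.10866258]
```

View pics/c1.png

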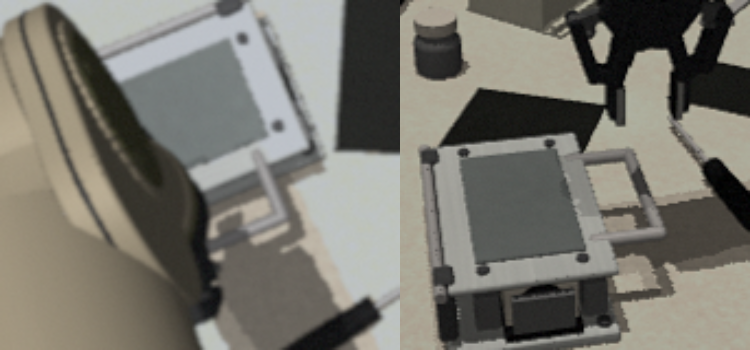

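Side crop: the fingers, at (615,105) and (680,100), straddle the bar at about (648,195). Descend and pinch.

Request:
{"fn": "jog_arm", "kwargs": {"series": [[0, 0, 0, -1, 0, 0, 0], [0, 0, 0, -1, 0, 0, 0], [0, 0, 0, 0, 0, 0, 0], [0.9, 0, 0, 0, 0, 0, 0], [0.9, 0, 0, 0, 0, 0, 0]], "force": 30}}

```text
t: 4.2
ee_pos: [0.4037, 0.1595, 0.0502]
eef_rot: [3.08, 0.62, 0.005]
wrist_force: [0.6, 0.1, 0.2]
opening: 0.17
```

Request:
{"fn": "jog_arm", "kwargs": {"series": [[0.9, 0, 0, 0, 0, 0, 0], [0.9, 0, 0, 0, 0, 0, 0], [0.9, 0, 0, 0, 0, 0, 0]]}}

```text
t: 4.5
ee_pos: [0.4027, 0.1591, 0.0487]
eef_rot: [3.079, 0.62, 0.002]
wrist_force: [0.7, 0.7, -0.0]
opening: 0.049
```

Run:
```python
from h import *
im,d=cam('top'); im2,_=cam('side')
a=cv2.resize(im[130:270,110:270],(400,350)); b=cv2.resize(im2[220:320,230:330],(400,400))[:350]
cv2.imwrite('pics/c2.png',np.hstack([a,b])[:,:,::-1]); o=ctrl.observe();print(o['ee_pos'],o['opening'])
print(px('side',[[.4021,.1595,.067],[.4027,.1591,.0487]]))
```

```text
[0.40239038 0.15904696 0.0483673 ] 0.04789359347803162
[[291.1134424  266.72208836]
 [290.63821219 274.22211906]]
```

View pics/c2.png

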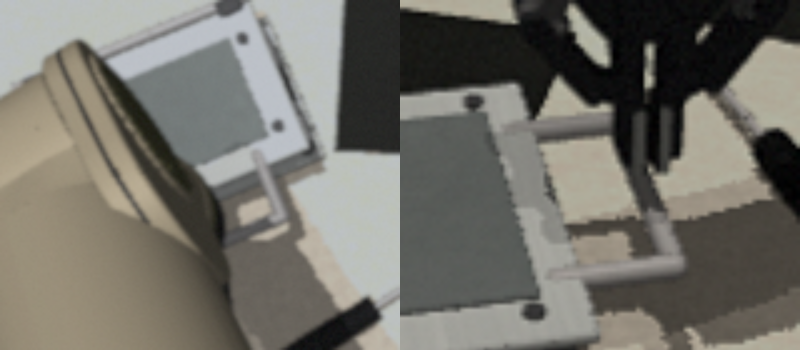

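The fingertips appear at crop (640-680,165), about 12 px higher than projected, and the bar seems to pass just under or behind them. Checking with depth.

Run:
```python
from h import *
im,d=cam('side'); C=cloud('side',d); C[d==0]=np.nan
for v in range(246,290,3): print(v,[('%d,%d,%d'%tuple(np.round(C[v,u]*1000)) if d[v,u]>0 else '-') for u in range(283,305,3)], im[v,283:305:3].max(1))
```

```text
246 ['416,173,122', '410,178,125', '405,176,125', '402,156,113', '395,163,118', '389,167,121', '408,-16,1', '401,-19,-1'] [ 53  15  16   2  17  14 127 176]
249 ['418,165,110', '411,172,115', '405,174,117', '402,156,106', '394,169,115', '389,164,113', '406,-6,-1', '399,-6,0'] [ 54  15  65  10  59  28 163 176]
252 ['417,165,103', '411,171,108', '405,173,110', '401,158,101', '394,169,109', '389,162,105', '404,6,-1', '398,5,-1'] [ 35  11  64  14  56  27 162 176]
255 ['418,163,95', '410,172,102', '405,172,103', '401,159,94', '393,172,104', '389,163,99', '402,21,1', '396,19,1'] [ 76  16  64   8  56  20 166 176]
258 ['440,38,-1', '411,171,94', '404,174,97', '401,159,87', '394,168,94', '389,162,91', '401,29,-1', '394,26,-2'] [186  12  63   5  59  12 172 175]
261 ['437,50,0', '411,170,86', '404,173,89', '418,47,1', '394,169,88', '405,44,0', '399,40,-2', '393,39,-1'] [178  31  64 106  55 174 174 176]
264 ['436,60,-1', '414,152,66', '407,156,70', '401,155,70', '410,53,-2', '403,57,2', '397,52,-1', '391,49,-2'] [176 135  52  47 182 176 176 174]
267 ['434,71,-1', '427,71,0', '405,167,71', '399,16
[... 423 characters left out ...]
 '395,189,68', '389,195,73', '397,97,0', '390,97,0', '385,93,-2'] [ 69  73  73  93 151  85  71  73]
279 ['426,113,-1', '420,112,0', '413,112,1', '394,197,67', '388,202,72', '382,200,71', '389,104,-2', '383,103,-1'] [159 164  75  70 142 131  74  74]
282 ['424,123,-1', '417,124,1', '412,119,-2', '406,119,-1', '386,210,70', '381,211,72', '387,116,-1', '382,112,-3'] [156 159  71  72 121 148  67  71]
285 ['406,225,72', '400,224,72', '395,222,72', '390,221,71', '385,221,72', '379,220,72', '374,215,69', '380,124,-1'] [142 145 153 156 162 159  95  74]
288 ['405,232,71', '400,228,68', '394,226,68', '389,226,68', '384,224,68', '379,221,67', '385,134,-1', '378,134,-1'] [132 126 116 105  96  83  66  76]
```

Depth shows the fingertips really end at z ≈ 0.083, with the bar top at 0.073, while the reported TCP z is 0.048. So the fingers closed above the bar, and true tips sit about 34 mm above the reported TCP. I'll go by vision: open, lower about 34 mm and pinch again.

Request:
{"fn": "jog_arm", "kwargs": {"series": [[0, 0, 0, 0.3, 0, 0, 0], [0, 0, 0, 0, 0, 0, 0], [0, 0, 0, -0.7, 0, 0, 0], [0, 0, 0, -0.7, 0, 0, 0], [0, 0, 0, 0, 0, 0, 0]]}}

```text
t: 5.15
ee_pos: [0.4007, 0.1585, 0.0135]
eef_rot: [-3.079, -0.621, 0.005]
wrist_force: [0.1, -0.1, -0.7]
opening: 0.505
```

```bash
cat > tip.py <<'E'
from h import *
im,d=cam('side'); C=cloud('side',d); C[d==0]=np.nan
o=ctrl.observe(); e=o['ee_pos']; print(e,o['opening'],o['wrist_force'])
m=(np.abs(C[...,0]-e[0])<.06)&(np.abs(C[...,1]-e[1])<.03)&(im.max(2)<80)&(C[...,2]>.0)
for z in np.arange(0,.2,.005):
    q=C[m&(C[...,2]>=z)&(C[...,2]<z+.005)]
    if len(q): print('%.3f'%z,len(q),np.round(q[:,0].min(),3),np.round(q[:,0].max(),3),np.round(q[:,1].max(),3))
E
python3 tip.py
```

```text
[0.40141311 0.15906873 0.01473812] 0.5016451207960215 [0.46308765 1.14704001 0.1971365 ]
0.000 148 0.343 0.425 0.184
0.045 3 0.379 0.425 0.176
0.050 12 0.37 0.426 0.182
0.055 27 0.368 0.428 0.183
0.060 34 0.366 0.43 0.183
0.065 69 0.366 0.453 0.187
0.070 141 0.366 0.455 0.188
0.075 40 0.367 0.434 0.182
0.080 32 0.367 0.432 0.181
0.085 33 0.366 0.432 0.185
0.090 46 0.35 0.438 0.185
0.095 73 0.347 0.443 0.188
0.100 120 0.347 0.443 0.189
0.105 61 0.346 0.446 0.189
0.110 54 0.344 0.441 0.189
0.115 85 0.343 0.441 0.189
0.120 79 0.343 0.43 0.186
0.125 84 0.343 0.443 0.189
0.130 84 0.342 0.443 0.185
0.135 100 0.342 0.448 0.189
0.140 118 0.342 0.45 0.185
0.145 169 0.342 0.461 0.188
0.150 204 0.342 0.46 0.188
0.155 118 0.361 0.442 0.188
0.160 53 0.363 0.439 0.186
0.165 23 0.365 0.435 0.184
0.170 15 0.365 0.434 0.187
0.175 27 0.364 0.435 0.189
0.180 30 0.364 0.435 0.189
0.185 37 0.364 0.435 0.189
0.190 35 0.364 0.435 0.188
0.195 30 0.365 0.435 0.189
```

Request:
{"fn": "jog_arm", "kwargs": {"series": [[1, 0, 0, 0, 0, 0, 0], [1, 0, 0, 0, 0, 0, 0], [1, 0, 0, 0, 0, 0, 0], [1, 0, 0, 0, 0, 0, 0]], "force": 30}}

```text
t: 5.6
ee_pos: [0.4031, 0.1594, 0.0161]
eef_rot: [3.079, 0.621, 0.003]
wrist_force: [-0.6, -1.3, 7.1]
opening: 0.124
```

Opening 0.124 (about 10.5 mm) with a 7 N load, so the bar is held. Swinging along the arc.

Request:
{"fn": "jog_arm", "kwargs": {"series": [[1, 0.056, 0.023, 0.86, 0, 0, 0], [1, 0.166, 0.069, 0.844, 0, 0, 0], [1, 0.273, 0.114, 0.81, 0, 0, 0], [1, 0.374, 0.157, 0.761, 0, 0, 0], [1, 0, 0, 0, 0, 0, 0]]}}

```text
t: 6.1
ee_pos: [0.4298, 0.1707, 0.1162]
eef_rot: [3.079, 0.621, 0.004]
wrist_force: [-3.2, -0.5, -0.9]
opening: 0.127
```

Request:
{"fn": "jog_arm", "kwargs": {"series": [[1, 0.469, 0.196, 0.697, 0, 0, 0], [1, 0.554, 0.232, 0.619, 0, 0, 0], [1, 0.628, 0.263, 0.529, 0, 0, 0], [1, 0.69, 0.289, 0.429, 0, 0, 0], [1, 0.739, 0.309, 0.321, 0, 0, 0]]}}

```text
t: 6.6
ee_pos: [0.5208, 0.2093, 0.1927]
eef_rot: [3.079, 0.621, -0.0]
wrist_force: [-6.1, 0.1, 10.8]
opening: 0.125
```

Request:
{"fn": "jog_arm", "kwargs": {"series": [[1, 0.773, 0.323, 0.206, 0, 0, 0], [1, 0.792, 0.331, 0.087, 0, 0, 0], [1, 0.795, 0.333, -0.034, 0, 0, 0], [1, 0, 0, 0, 0, 0, 0]]}}

```text
t: 7.0
ee_pos: [0.5932, 0.2402, 0.1989]
eef_rot: [-3.077, -0.621, -0.001]
wrist_force: [0.1, 1.5, 3.3]
opening: 0.127
```

Request:
{"fn": "jog_arm", "kwargs": {"series": [[1, 0.783, 0.328, -0.154, 0, 0, 0], [1, 0.2, 0.08, -0.06, 0, 0, 0], [1, 0, 0, 0, 0, 0, 0], [0.3, 0, 0, 0, 0, 0, 0], [-0.3, 0, 0, 0, 0, 0, 0]]}}

```text
t: 7.5
ee_pos: [0.6208, 0.2495, 0.1925]
eef_rot: [3.079, 0.62, -0.0]
wrist_force: [-0.4, -0.6, 0.6]
opening: 0.458
```

Request:
{"fn": "jog_arm", "kwargs": {"series": [[-0.3, 0, 0, 0, 0, 0, 0], [-0.3, 0, 0, 0.5, 0, 0, 0], [-0.3, 0, 0, 1, 0, 0, 0], [-0.3, 0, 0, 1, 0, 0, 0], [-0.3, 0, 0, 0, 0, 0, 0]]}}

```text
t: 8.0
ee_pos: [0.6221, 0.2515, 0.2735]
eef_rot: [-3.078, -0.62, -0.011]
wrist_force: [0.1, 0.0, 0.2]
opening: 0.65
```

Run:
```python
from h import *
im,d=cam('top'); im2,d2=cam('side'); np.savez('pics/s3.npz',im=im,d=d,im2=im2,d2=d2)
cv2.imwrite('pics/c3.png',np.hstack([im[60:300,60:330],im2[120:360,150:420]])[:,:,::-1]); o=ctrl.observe();print(o['ee_pos'],o['opening'])
```

```text
[0.62125768 0.25066391 0.269166  ] 0.647546563091254
```

View pics/c3.png

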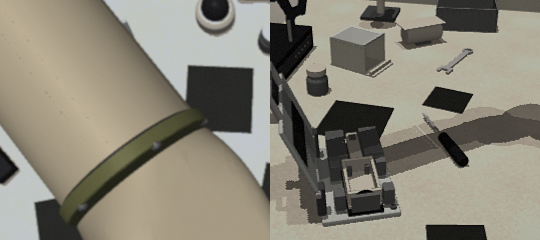

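The lid is open and leaning back (side crop (300,130)); the housing sits in the nest at (360,175), nose toward the camera. Measuring it.

Run:
```python
from h import *
f=np.load('pics/s3.npz'); C=cloud('side',f['d2']); im=f['im2']
t=np.deg2rad(22.7); X=np.array([np.cos(t),np.sin(t)]);Y=np.array([-X[1],X[0]])
fx=C[...,:2]@X-.537; fy=C[...,:2]@Y+.008; z=C[...,2]
ok=(f['d2']>0)
w=ok&(z>.049)&(z<.063)&(abs(fx)<.05)&(fy>-.03)&(fy<.12)
print('n',w.sum())
# occupancy grid of top surface
for y in np.arange(-.12,.125,.01):
    q=w&0|(ok&(abs(fy-y)<.005)&(z>.045)&(z<.066)&(abs(fx)<.075))
    print('%.2f'%y,np.histogram(fx[q],bins=np.arange(-.075,.08,.006))[0])
```

```text
n 1343
-0.12 [235200 235200 235200 235200 235200 235200 235200 235200 470400 235200
 235200 235200 235200 235200 235200 235200 235200 235200 235200 235200
 470400 235200 235200 235200 235200]
-0.11 [235200 235200 235200 235200 235200 235200 235200 235200 470400 235200
 235200 235200 235200 235200 235200 235200 235200 235200 235200 235200
 470400 235200 235200 235200 235200]
-0.10 [235200 235200 235200 235123 235200 235200 235200 235277 470323 235200
 235200 235200 235200 235200 235200 235200 235200 235200 235200 235200
 470323 235200 235277 235200 235200]
-0.09 [235200 235200 235200 235078 235200 235200 235200 235322 470278 235200
 235200 235200 235200 235200 235200 235200 235200 235200 235200 235200
 470278 235200 235322 235200 235200]
-0.08 [235200 235200 235200 235060 235200 235200 235200 235340 470260 235200
 235200 235200 235200 235200 235200 235200 235200 235200 235200 235200
 470260 235200 235340 235200 235200]
-0.07 [235200 235200 235200 235044 235200 235200 235200 235356 470244 235200
 235200 235200 235200 235200 235200 235200 235200 235200 235200 235200
 470244 235200 23535
[... 2819 characters left out ...]
35200 235200 235200 235340 470260 235200
 235200 235200 235200 235200 235200 235200 235200 235200 235200 235200
 470260 235200 235340 235200 235200]
0.10 [235200 235200 235200 234877 235200 235200 235200 235523 470077 235200
 235200 235200 235200 235200 235200 235200 235200 235200 235200 235200
 470077 235200 235523 235200 235200]
0.11 [235200 235200 235200 235067 235200 235200 235200 235333 470267 235200
 235200 235200 235200 235200 235200 235200 235200 235200 235200 235200
 470267 235200 235333 235200 235200]
0.12 [235200 235200 235200 235200 235200 235200 235200 235200 470400 235200
 235200 235200 235200 235200 235200 235200 235200 235200 235200 235200
 470400 235200 235200 235200 235200]
```

Request:
{"fn": "jog_arm", "kwargs": {"series": [[-0.3, -0.93, -0.06, 0, 0, 0, 0], [-0.3, -0.93, -0.06, 0, 0, 0, 0], [-0.3, -0.93, -0.06, 0, 0, 0, 0], [-0.7, -0.93, -0.06, 0, 0, 0, 0], [-0.7, -0.93, -0.06, 0, 0, 0, 0]]}}

```text
t: 8.6
ee_pos: [0.48, 0.2409, 0.2667]
eef_rot: [3.079, 0.62, -0.002]
wrist_force: [0.3, -0.0, 1.2]
opening: 0.85
```

```bash
python3 - <<'E'
from h import *
f=np.load('pics/s3.npz'); C=cloud('side',f['d2']); im=f['im2']
t=np.deg2rad(22.7); X=np.array([np.cos(t),np.sin(t)]);Y=np.array([-X[1],X[0]])
fx=C[...,:2]@X-.537; fy=C[...,:2]@Y+.008; z=C[...,2]
ok=(f['d2']>0)&(z>.045)&(z<.066)&(abs(fx)<.075)
for y in np.arange(-.02,.115,.01):
    q=ok&(abs(fy-y)<.005); b=q&(im.min(2)>125)
    print('%.2f'%y,np.histogram(fx[q],bins=np.arange(-.075,.08,.006))[0],'white',np.round(np.percentile(fx[b],[2,98]),3) if b.sum() else '')
E
sed -i 's/np.abs(C\[...,1\]-e\[1\])<.03/np.abs(C[...,1]-e[1])<.045/' tip.py; python3 tip.py | head -30
```

```text
-0.02 [ 0  0  0  1  7  8 11  9 10 14  5  9  9  9 13  5  9 10 12  7  8  6  0  0
  0] white 
-0.01 [ 0  0  0  0 13 12 13 15 11  9  4  8  9 11  8  6 14 14 13 14 15 13  0  0
  0] white 
0.00 [ 0  0  0  1  8  9 11  6  9 18 17 17 20 18 20 20 15 10  5 10  8  6  0  0
  0] white 
0.01 [ 0  0  0  0 11 14 10  6 13  2  3  0  0  0  2  3  4  8  6 13 10 11  0  0
  0] white [-0.026 -0.024]
0.02 [ 0  0  0  0 10  9 12  3 12  0  0  0  0  0  0  0  2 10  5 12 14  7  0  0
  0] white [-0.027 -0.024]
0.03 [ 0  0  0  0  0  0  0  2 11  0  0  0  0  0  0  0  0 12  0  0  0  0  0  0
  0] white [-0.027  0.03 ]
0.04 [ 0  0  0  0  0  0  0  2  9  0  0  0  0  0  0  0  3 10  0  0  0  0  0  0
  0] white [-0.027  0.03 ]
0.05 [ 0  0  0  0  0  0  0  2 13  0  0  0  0  0  0  0  3 12  0  0  0  0  0  0
  0] white [-0.027  0.031]
0.06 [ 0  0  0  0  0  0  0  3 12  0  0  0  0  0  0  0  1  9  0  0  0  0  0  0
  0] white [-0.027  0.03 ]
0.07 [ 0  0  0  0  0  0  0  3 15  0  0  0  0  0  0  0  4 13  0  0  0  0  0  0
  0] white [-0.028  0.03 ]
0.08 [ 0  0  0  1  8  9  9  4 13  0  0  0  0  0  0  0  3 13  7 10  8  6  0  0
  0] white [-0.027  0.03 ]
0.09 [ 0  0  0  3 14 11 11  9 13  5  1  2  1  2  4  5  6  9  7 14 13 10  0  0
  0] white [-0.027  0.029]
0.10 [ 0  0  0  4 17 18 18  3 15 15 21 20 18 19 17 17 18 13 15 13 20 10  0  0
 32] white [-0.019  0.029]
0.11 [ 0  0  0  0  0  0  0  0  9 15 12 17 14 18 16 17 15  0  0  0  0  0  0  0
  0] white 
[0.47634784 0.24221383 0.26727602] 0.8452215021397271 [1.17752597 6.08428947 1.64937447]
0.000 10 0.417 0.425 0.286
0.005 5 0.436 0.536 0.261
0.010 96 0.417 0.535 0.286
0.015 46 0.417 0.533 0.287
0.020 114 0.418 0.535 0.282
0.025 202 0.416 0.536 0.28
0.030 96 0.417 0.536 0.282
0.035 101 0.416 0.536 0.284
0.040 111 0.416 0.536 0.284
0.045 90 0.416 0.535 0.286
0.050 140 0.416 0.536 0.286
0.055 32 0.453 0.536 0.285
```

Request:
{"fn": "jog_arm", "kwargs": {"series": [[-0.76, 0.1, 0.1, -1, 0, 0, 0], [-0.76, 0, 0, -1, 0, 0, 0], [-0.76, 0, 0, -1, 0, 0, 0], [-0.76, 0, 0, -1, 0, 0, 0], [-0.76, 0, 0, 0, 0, 0, 0]]}}

```text
t: 9.15
ee_pos: [0.4822, 0.2426, 0.1437]
eef_rot: [3.078, 0.62, -0.011]
wrist_force: [-0.9, 0.3, 0.5]
opening: 0.879
```

```bash
cat > tip2.py <<'E'
from h import *
o=ctrl.observe(); e=o['ee_pos']; print(e,o['opening'],o['wrist_force'])
zs=float(sys.argv[1])
im,d=cam('side'); C=cloud('side',d)
t=np.deg2rad(float(sys.argv[2])); X=np.array([np.cos(t),np.sin(t)]);Y=np.array([-X[1],X[0]])
q=C-e; a=q[...,:2]@X; b=q[...,:2]@Y
m=(d>0)&(abs(a)<.07)&(abs(b)<.03)&(im.max(2)<85)&(C[...,2]>zs)
for z in np.arange(zs,zs+.06,.004):
    k=m&(C[...,2]>=z)&(C[...,2]<z+.004)
    if k.sum(): print('%.3f'%z,k.sum(),'L',np.round([a[k&(a<0)].min(),a[k&(a<0)].max()] if (k&(a<0)).any() else 0,3),'R',np.round([a[k&(a>0)].min(),a[k&(a>0)].max()] if (k&(a>0)).any() else 0,3),'b',np.round([b[k].min(),b[k].max()],3))
E
python3 tip2.py .1 22.7
```

```text
[0.48224026 0.24261486 0.14374319] 0.879331446669921 [-0.93059622  0.32008386  0.54357742]
```

```bash
python3 tip2.py .155 22.7
```

```text
[0.48335723 0.24361975 0.1462987 ] 0.8810208684822319 [0.50122609 0.23635949 1.60422623]
0.187 8 L [-0.043 -0.036] R [0.04  0.045] b [-0.002  0.012]
0.191 19 L [-0.043 -0.037] R [0.039 0.047] b [-0.003  0.013]
0.195 36 L [-0.049 -0.036] R [0.039 0.05 ] b [-0.003  0.014]
0.199 34 L [-0.049 -0.036] R [0.039 0.05 ] b [-0.002  0.014]
0.203 29 L [-0.049 -0.037] R [0.039 0.05 ] b [-0.002  0.015]
0.207 37 L [-0.049 -0.037] R [0.039 0.051] b [-0.     0.015]
0.211 35 L [-0.049 -0.036] R [0.039 0.051] b [-0.001  0.014]
```

Open tips sit 42 mm above the reported TCP, pads at ±38 mm. Descending to TCP z ≈ -0.015, which puts the tips at about 0.025.

Request:
{"fn": "jog_arm", "kwargs": {"series": [[-0.76, -0.03, 0.03, -1, 0, 0, 0], [-0.76, 0, 0, -1, 0, 0, 0], [-0.76, 0, 0, -1, 0, 0, 0], [-0.76, 0, 0, -0.7, 0, 0, 0], [-0.76, 0, 0, 0, 0, 0, 0]]}}

```text
t: 9.75
ee_pos: [0.4832, 0.2449, 0.0359]
eef_rot: [3.079, 0.62, -0.003]
wrist_force: [-1.5, -0.5, 0.6]
opening: 0.88
```

Request:
{"fn": "jog_arm", "kwargs": {"series": [[-0.76, 0, 0, -0.6, 0, 0, 0], [-0.76, 0, 0, -0.6, 0, 0, 0], [-0.76, 0, 0, -0.4, 0, 0, 0], [-0.76, 0, 0, 0, 0, 0, 0]]}}

```text
t: 10.15
ee_pos: [0.4831, 0.245, -0.0123]
eef_rot: [3.079, 0.621, -0.003]
wrist_force: [-0.6, 0.1, -0.6]
opening: 0.877
```

Request:
{"fn": "jog_arm", "kwargs": {"series": [[0.2, 0, 0, -0.1, 0, 0, 0], [0.2, 0, 0, 0, 0, 0, 0], [0.2, 0, 0, 0, 0, 0, 0], [0.2, 0, 0, 0, 0, 0, 0], [0.2, 0, 0, 0, 0, 0, 0]], "force": 50}}

```text
t: 10.65
ee_pos: [0.4839, 0.2456, -0.0139]
eef_rot: [-3.08, -0.621, -0.001]
wrist_force: [-0.3, -0.3, 3.9]
opening: 0.698
```

Request:
{"fn": "jog_arm", "kwargs": {"series": [[0.2, 0, 0, 0.5, 0, 0, 0], [0.2, 0, 0, 0.8, 0, 0, 0], [0.2, 0, 0, 1, 0, 0, 0], [0.2, 0, 0, 1, 0, 0, 0], [0.2, 0, 0, 1, 0, 0, 0]]}}

```text
t: 11.15
ee_pos: [0.4834, 0.2455, 0.1167]
eef_rot: [-3.079, -0.621, -0.001]
wrist_force: [0.3, -0.0, -1.6]
opening: 0.695
```

Held at 59 mm opening. Carry to the mat while turning clockwise 133°, so the tail ends up pointing along the hood's direction.

Request:
{"fn": "jog_arm", "kwargs": {"series": [[0.2, 0.17, -0.4, 0, 0, 0, -0.88], [0.2, 0.17, -0.4, 0, 0, 0, -0.88], [0.2, 0.17, -0.4, 0, 0, 0, -0.88], [0.2, 0.17, -0.4, 0, 0, 0, -0.88], [0.2, 0.17, -0.4, 0, 0, 0, -0.88]]}}

```text
t: 11.65
ee_pos: [0.5092, 0.185, 0.1156]
eef_rot: [-3.134, 0.211, -0.001]
wrist_force: [0.5, -0.2, -1.4]
opening: 0.697
```

Request:
{"fn": "jog_arm", "kwargs": {"series": [[0.2, 0.17, -0.4, 0, 0, 0, -0.88], [0.2, 0.17, -0.4, 0, 0, 0, -0.88], [0.2, 0.17, -0.4, 0, 0, 0, -0.88], [0.2, 0.17, -0.4, 0, 0, 0, -0.88], [0.2, 0.17, -0.4, 0, 0, 0, -0.88]]}}

```text
t: 12.15
ee_pos: [0.5347, 0.1251, 0.1156]
eef_rot: [-2.971, 1.021, -0.001]
wrist_force: [0.4, 0.2, -1.2]
opening: 0.693
```

Request:
{"fn": "jog_arm", "kwargs": {"series": [[0.2, 0.17, -0.4, 0, 0, 0, -0.88], [0.2, 0.17, -0.4, 0, 0, 0, -0.88], [0.2, 0.17, -0.4, 0, 0, 0, -0.88], [0.2, 0.17, -0.4, 0, 0, 0, -0.88], [0.2, 0.17, -0.4, 0, 0, 0, -0.88]]}}

```text
t: 12.65
ee_pos: [0.5602, 0.0652, 0.1156]
eef_rot: [-2.601, 1.761, -0.0]
wrist_force: [0.1, 0.5, -0.3]
opening: 0.696
```

Request:
{"fn": "jog_arm", "kwargs": {"series": [[0.2, 0.17, -0.4, 0, 0, 0, -0.88], [0.2, 0.17, -0.4, 0, 0, 0, -0.88], [0.2, 0.17, -0.4, 0, 0, 0, -0.88], [0.2, 0.17, -0.4, 0, 0, 0, -0.88], [0.2, 0, 0, 0, 0, 0, 0]]}}

```text
t: 13.15
ee_pos: [0.581, 0.0156, 0.1153]
eef_rot: [-2.174, 2.267, -0.001]
wrist_force: [0.1, -0.6, -1.6]
opening: 0.698
```

Request:
{"fn": "jog_arm", "kwargs": {"series": [[0.2, 0.16, -0.4, 0, 0, 0, -0.86], [0.2, 0.16, -0.4, 0, 0, 0, -0.86], [0.2, 0.16, -0.4, 0, 0, 0, -0.86], [0.2, 0, 0, -0.8, 0, 0, 0], [0.2, 0, 0, -0.8, 0, 0, 0]]}}

```text
t: 13.65
ee_pos: [0.5955, -0.0179, 0.0672]
eef_rot: [-1.808, 2.567, -0.001]
wrist_force: [-0.9, 0.2, -1.2]
opening: 0.698
```

Request:
{"fn": "jog_arm", "kwargs": {"series": [[0.2, 0, 0, -0.8, 0, 0, 0], [0.2, 0, 0, -0.8, 0, 0, 0], [0.2, 0, 0, -0.8, 0, 0, 0], [0.2, 0, 0, -0.5, 0, 0, 0], [0.2, 0, 0, 0, 0, 0, 0]]}}

```text
t: 14.15
ee_pos: [0.5934, -0.0179, -0.022]
eef_rot: [1.806, -2.568, -0.004]
wrist_force: [0.2, 0.3, -0.7]
opening: 0.696
```

Run:
```python
from h import *
im,d=cam('top'); im2,d2=cam('side'); np.savez('pics/s4.npz',im=im,d=d,im2=im2,d2=d2)
cv2.imwrite('pics/c4.png',np.hstack([im[60:330,180:450],im2[120:390,150:420]])[:,:,::-1]); o=ctrl.observe();print(o['ee_pos'],o['eef_rot'],o['wrist_force'])
```

```text
[ 0.59538012 -0.01815671 -0.01953231] [-1.80530835e+00  2.57018287e+00 -1.75930005e-04] [ 0.05271011 -0.06904285 -0.90736794]
```

View pics/c4.png

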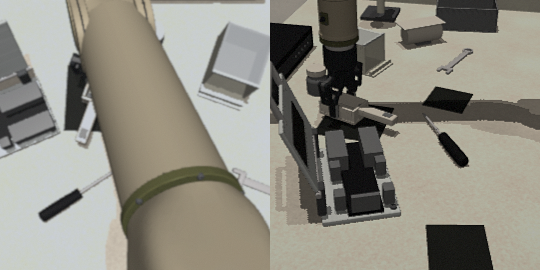

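The housing is above the mat with its tail toward the robot (top crop (85,125)), about 10 mm up. Lower and check for contact.

Request:
{"fn": "jog_arm", "kwargs": {"series": [[0.2, 0, 0, -0.2, 0, 0, 0], [0.2, 0, 0, -0.1, 0, 0, 0], [0.2, 0, 0, 0, 0, 0, 0]]}}

```text
t: 14.55
ee_pos: [0.5949, -0.0187, -0.0294]
eef_rot: [1.804, -2.572, 0.0]
wrist_force: [-0.5, 0.0, -1.4]
opening: 0.692
```

Request:
{"fn": "jog_arm", "kwargs": {"series": [[0.2, 0, 0, -0.05, 0, 0, 0], [0.2, 0, 0, 0, 0, 0, 0], [0.2, 0, 0, 0, 0, 0, 0]]}}

```text
t: 14.85
ee_pos: [0.595, -0.0186, -0.0308]
eef_rot: [-1.804, 2.572, -0.0]
wrist_force: [0.8, 0.4, -1.1]
opening: 0.695
```

Request:
{"fn": "jog_arm", "kwargs": {"series": [[0.2, 0, 0, -0.05, 0, 0, 0], [0.2, 0, 0, 0, 0, 0, 0], [0.2, 0, 0, -0.05, 0, 0, 0], [0.2, 0, 0, 0, 0, 0, 0]]}}

```text
t: 15.25
ee_pos: [0.5951, -0.0186, -0.031]
eef_rot: [1.804, -2.572, 0.001]
wrist_force: [-15.9, -1.2, 30.6]
opening: 0.694
```

Contact. Ease off, open and lift.

Request:
{"fn": "jog_arm", "kwargs": {"series": [[0.2, 0, 0, 0.05, 0, 0, 0], [0.2, 0, 0, 0, 0, 0, 0], [-0.8, 0, 0, 0, 0, 0, 0], [-0.8, 0, 0, 0, 0, 0, 0], [-0.8, 0, 0, 0, 0, 0, 0]]}}

```text
t: 15.75
ee_pos: [0.5949, -0.0186, -0.0325]
eef_rot: [1.804, -2.572, 0.0]
wrist_force: [-0.1, -0.5, 0.0]
opening: 0.901
```

Request:
{"fn": "jog_arm", "kwargs": {"series": [[-0.8, 0, 0, 0.4, 0, 0, 0], [-0.8, 0, 0, 1, 0, 0, 0], [-0.8, 0, 0, 1, 0, 0, 0], [-0.8, 0, 0, 1, 0, 0, 0], [-0.8, 0, 0, 0, 0, 0, 0]]}}

```text
t: 16.25
ee_pos: [0.5979, -0.0184, 0.0749]
eef_rot: [-1.801, 2.567, -0.007]
wrist_force: [-0.1, 0.2, 0.2]
opening: 0.901
```

Request:
{"fn": "jog_arm", "kwargs": {"series": [[-0.4, -0.8, 0.3, 0, 0, 0, 0], [-0.2, -1, 0.37, 0, 0, 0, 0], [-0.2, -1, 0.37, 0, 0, 0, 0], [-0.2, -0.9, 0.37, 0, 0, 0, 0], [-0.2, 0, 0, 0, 0, 0, 0]]}}

```text
t: 16.75
ee_pos: [0.481, 0.025, 0.0696]
eef_rot: [1.806, -2.568, -0.0]
wrist_force: [-0.3, 0.0, -0.8]
opening: 0.598
```

Run:
```python
from h import *
im,d=cam('top'); im2,d2=cam('side'); np.savez('pics/s5.npz',im=im,d=d,im2=im2,d2=d2)
cv2.imwrite('pics/c5.png',np.hstack([im[60:330,180:450],im2[120:390,150:420]])[:,:,::-1]); o=ctrl.observe();print(o['ee_pos'],o['eef_rot'],o['wrist_force'],o['opening'])
```

```text
[0.48402371 0.02358852 0.07002731] [-1.80447248e+00  2.57127009e+00 -1.59095981e-03] [ 0.19177173 -0.4206438   0.22117593] 0.6001510953717281
```

View pics/c5.png

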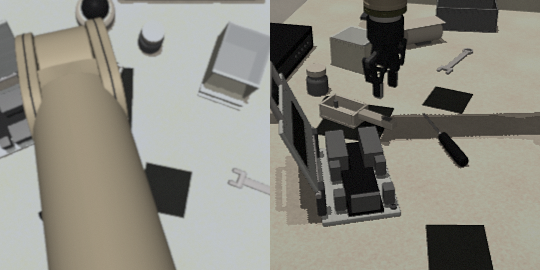

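Housing lies flat on the mat, side crop (345,110), tail to the right at (390,125). Measuring its rim and tail.

```bash
python3 - <<'E'
from h import *
f=np.load('pics/s5.npz'); C=cloud('side',f['d2']); im=f['im2']
t=np.deg2rad(-20.2); X=np.array([np.cos(t),np.sin(t)]);Y=np.array([-X[1],X[0]])
q=C[...,:2]-[.595,-.019]; a=q@X;b=q@Y; z=C[...,2]
ok=(f['d2']>0)&(z>.030)&(z<.048)&(abs(b)<.06)&(a>-.2)&(a<.1)
for x in np.arange(-.16,.07,.01):
    k=ok&(abs(a-x)<.005)
    if k.sum()>3: print('%.2f'%x,k.sum(),np.round(np.percentile(b[k],[3,97]),3),np.round(np.median(z[k]),4))
print('a range',a[ok].min(),a[ok].max())
E
python3 tip2.py .08 -110.2
```

```text
-0.14 36 [-0.008  0.014] 0.0355
-0.13 38 [-0.006  0.016] 0.0364
-0.12 35 [-0.006  0.016] 0.0364
-0.11 30 [-0.006  0.015] 0.0356
-0.10 31 [-0.006  0.015] 0.0355
-0.09 28 [-0.007  0.014] 0.0359
-0.08 34 [-0.006  0.015] 0.0359
-0.07 33 [-0.006  0.014] 0.0361
-0.06 30 [-0.005  0.02 ] 0.0359
-0.05 75 [-0.025  0.032] 0.0366
-0.04 28 [-0.025  0.035] 0.0363
-0.03 33 [-0.026  0.033] 0.0361
-0.02 29 [-0.026  0.034] 0.0363
-0.01 28 [-0.025  0.033] 0.0355
0.00 27 [-0.026  0.033] 0.0356
0.01 29 [-0.025  0.033] 0.0356
0.02 25 [-0.025  0.035] 0.0349
0.03 32 [-0.025  0.034] 0.0366
0.04 72 [-0.023  0.033] 0.0355
0.05 19 [-0.014  0.017] 0.0388
a range -0.14366737505468938 0.050780837330289146
[0.48402371 0.02358852 0.07002731] 0.6001510953717281 [ 0.19177173 -0.4206438   0.22117593]
0.104 6 L [-0.03 -0.03] R [0.024 0.027] b [-0.007  0.007]
0.108 17 L [-0.036 -0.028] R [0.021 0.026] b [-0.011  0.007]
0.112 30 L [-0.041 -0.028] R [0.022 0.029] b [-0.013  0.007]
0.116 35 L [-0.042 -0.029] R [0.021 0.031] b [-0.013  0.008]
0.120 25 L [-0.042 -0.028] R [0.022 0.029] b [-0.013  0.007]
0.124 33 L [-0.043 -0.025] R [0.022 0.03 ] b [-0.014  0.005]
0.128 33 L [-0.043 -0.026] R [0.022 0.031] b [-0.012  0.007]
0.132 34 L [-0.042 -0.028] R [0.022 0.03 ] b [-0.013  0.008]
0.136 29 L [-0.043 -0.027] R [0.022 0.028] b [-0.013  0.007]
0.140 34 L [-0.043 -0.029] R [0.023 0.035] b [-0.013  0.01 ]
```

Request:
{"fn": "jog_arm", "kwargs": {"series": [[-0.2, 0, -0.05, -1, 0, 0, 0], [-0.2, 0, 0, -1, 0, 0, 0], [-0.2, 0, 0, -0.6, 0, 0, 0], [-0.2, 0, 0, -0.4, 0, 0, 0], [-0.2, 0, 0, 0, 0, 0, 0]]}}

```text
t: 17.4
ee_pos: [0.4834, 0.022, -0.0218]
eef_rot: [1.802, -2.571, -0.003]
wrist_force: [0.1, -0.6, -0.2]
opening: 0.601
```

Request:
{"fn": "jog_arm", "kwargs": {"series": [[0.8, 0, 0, 0, 0, 0, 0], [0.8, 0, 0, 0, 0, 0, 0], [0.8, 0, 0, 0, 0, 0, 0], [0.8, 0, 0, 0, 0, 0, 0], [0.8, 0, 0, 0, 0, 0, 0]], "force": 110}}

```text
t: 17.9
ee_pos: [0.4848, 0.0222, -0.0196]
eef_rot: [-1.803, 2.571, -0.002]
wrist_force: [0.0, 0.1, 6.2]
opening: 0.256
```

Request:
{"fn": "jog_arm", "kwargs": {"series": [[0.8, 0, 0, 0.4, 0, 0, 0], [0.8, 0, 0, 0.8, 0, 0, 0], [0.8, 0, 0, 0.8, 0, 0, 0], [0.8, -0.5, 0, 0, 0, 0, 0], [0.8, -0.5, -0.2, 0, 0, 0, 0]]}}

```text
t: 18.4
ee_pos: [0.4539, 0.0169, 0.0407]
eef_rot: [-1.805, 2.57, -0.001]
wrist_force: [-0.7, -0.0, -1.1]
opening: 0.256
```

```bash
cat > hs.py <<'E'
from h import *
from scipy.stats import theilslopes
im,d=cam('side'); C=cloud('side',d); o=ctrl.observe(); e=o['ee_pos']; print(e,o['eef_rot'],o['wrist_force'],o['opening'],o['t'])
t=np.deg2rad(-20.2); X=np.array([np.cos(t),np.sin(t)]);Y=np.array([-X[1],X[0]])
q=C-e; a=q[...,:2]@X;b=q[...,:2]@Y
k=(d>0)&(a>.07)&(a<.18)&(abs(b)<.05)&(C[...,2]>.012)&(im.min(2)>90)
z=C[...,2]
# upper envelope of the rim by slice
for x in np.arange(.075,.18,.01):
    s=k&(abs(a-x)<.005)
    if s.sum()>4: print('%.3f'%x,s.sum(),'ztop %.4f'%np.percentile(z[s],95),'b',np.round(np.percentile(b[s],[2,98]),3))
E
python3 hs.py
```

```text
[0.4510383  0.01530989 0.03986899] [ 1.80283804e+00 -2.57018171e+00 -7.32014069e-04] [-1.94384775 -1.38351907 -2.79318075] 0.2590991860270461 18.45
0.075 21 ztop 0.0985 b [-0.022  0.034]
0.085 15 ztop 0.0986 b [-0.025  0.035]
0.095 14 ztop 0.0988 b [-0.024  0.035]
0.105 24 ztop 0.0983 b [-0.023  0.036]
0.115 23 ztop 0.0993 b [-0.023  0.036]
0.125 25 ztop 0.0989 b [-0.025  0.034]
0.135 21 ztop 0.0979 b [-0.023  0.034]
0.145 19 ztop 0.0977 b [-0.024  0.035]
0.155 19 ztop 0.0985 b [-0.025  0.036]
0.165 47 ztop 0.0987 b [-0.027  0.036]
```

The housing is held level: rim z is 0.098 to 0.099 along its whole length. Move in front of the hood mouth.

Request:
{"fn": "jog_arm", "kwargs": {"series": [[0.8, -0.4, -0.95, 0, 0, 0, 0], [0.8, -0.4, -0.95, 0, 0, 0, 0], [0.8, -0.4, -0.95, 0, 0, 0, 0], [0.8, -0.4, -0.95, 0, 0, 0, 0], [0.8, -0.4, -0.95, 0, 0, 0, 0]]}}

```text
t: 18.95
ee_pos: [0.3932, -0.1273, 0.04]
eef_rot: [1.804, -2.572, -0.0]
wrist_force: [0.3, 0.5, -0.5]
opening: 0.259
```

Request:
{"fn": "jog_arm", "kwargs": {"series": [[0.8, -0.2, -0.95, 0, 0, 0, 0], [0.8, -0.2, -0.95, -0.4, 0, 0, 0], [0.8, 0, -0.95, -0.4, 0, 0, 0], [0.8, 0, 0, -0.4, 0, 0, 0], [0.8, 0, 0, 0, 0, 0, 0]]}}

```text
t: 19.45
ee_pos: [0.3807, -0.2113, 0.0024]
eef_rot: [1.802, -2.572, -0.005]
wrist_force: [-0.7, 0.0, -0.3]
opening: 0.257
```

Run:
```python
from h import *
im,d=cam('top'); im2,d2=cam('side'); np.savez('pics/s6.npz',im=im,d=d,im2=im2,d2=d2)
cv2.imwrite('pics/c6.png',np.hstack([cv2.resize(im[60:240,320:500],(380,380)),cv2.resize(im2[100:280,180:360],(380,380))])[:,:,::-1]);o=ctrl.observe();e=o['ee_pos'];print(o['ee_pos'],o['eef_rot'],o['wrist_force'])
t=np.deg2rad(-20.2); X=np.array([np.cos(t),np.sin(t)]);Y=np.array([-X[1],X[0]])
q=(e[:2]-[.6254,-.3033]); print('TCP in hood',q@X,q@Y)
```

```text
[ 0.38195019 -0.21079875  0.00374883] [ 1.80547285e+00 -2.57079305e+00 -1.47396023e-03] [ 0.99934542 -0.70792661 -2.12617153]
TCP in hood -0.26041646168167915 0.002749001395053588
```

View pics/c6.png

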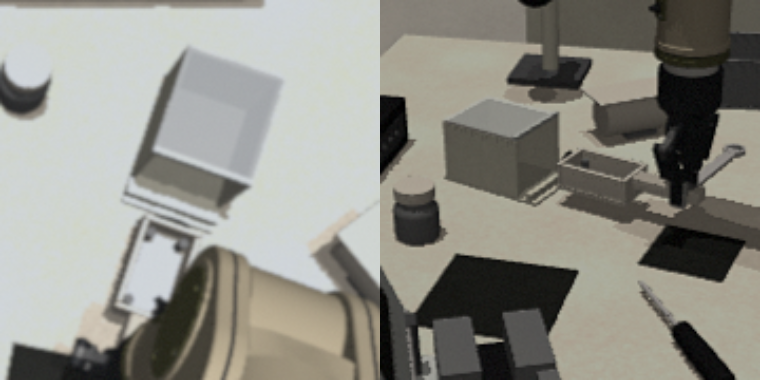

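Top crop: housing at (155,265) right in front of the sill (175,205), perhaps offset to the left. Comparing both in the same top-camera depth.

Run:
```python
from h import *
f=np.load('pics/s6.npz'); 
t=np.deg2rad(-20.2); X=np.array([np.cos(t),np.sin(t)]);Y=np.array([-X[1],X[0]])
for n,im,d in(('top',f['im'],f['d']),('side',f['im2'],f['d2'])):
    C=cloud(n,d); q=C[...,:2]-[.6254,-.3033]; a=q@X;b=q@Y;z=C[...,2]; ok=d>0
    print(n)
    for x in (-.21,-.19,-.17,-.15,-.13,-.11,-.10,-.095,-.09):
        k=ok&(abs(a-x)<.004)&(abs(b)<.06)&(z>.05)&(z<.075)
        if k.sum()>3: print('rim %.3f'%x,k.sum(),np.round([b[k].min(),b[k].max()],3),np.median(z[k]).round(4))
    k=ok&(a>-.08)&(a<-.058)&(abs(b)<.07)&(z>.009)&(z<.02)
    print('sill',k.sum(),np.round(np.percentile(b[k],[2,98]),3),np.round(np.percentile(a[k],[2,98]),3))
    k=ok&(a>-.06)&(a<.09)&(abs(b)<.07)&(z>.08)&(z<.095)
    print('roof',np.round(np.percentile(b[k],[1,99]),3),np.round(np.percentile(a[k],[1,99]),3))
```

```text
top
rim -0.210 20 [0.005 0.014] 0.0563
rim -0.190 30 [-0.005  0.032] 0.0593
rim -0.170 15 [0.027 0.032] 0.0588
rim -0.150 13 [-0.022  0.032] 0.0595
rim -0.130 21 [-0.025  0.032] 0.0579
rim -0.110 29 [-0.027  0.032] 0.0587
rim -0.100 110 [-0.027  0.032] 0.0579
rim -0.095 37 [-0.027  0.03 ] 0.0584
sill 191 [-0.048  0.048] [-0.07  -0.061]
roof [-0.049  0.05 ] [-0.049  0.068]
side
rim -0.210 18 [-0.004  0.018] 0.057
rim -0.190 26 [-0.024  0.038] 0.0592
rim -0.170 24 [-0.026  0.036] 0.0553
rim -0.150 21 [-0.023  0.036] 0.056
rim -0.130 21 [-0.024  0.037] 0.0572
rim -0.110 22 [-0.022  0.04 ] 0.0554
rim -0.100 50 [-0.025  0.034] 0.0572
rim -0.095 17 [-0.019  0.032] 0.0586
sill 53 [-0.017  0.05 ] [-0.07  -0.058]
roof [-0.05   0.054] [-0.049  0.07 ]
```

Same-camera check: the housing centre is +2.5 mm across, underside about 8 mm above the sill, roof clear. Insert 142 mm.

Request:
{"fn": "jog_arm", "kwargs": {"series": [[0.8, 0, 0, 0.1, 0, 0, 0], [0.8, 0.735, -0.287, 0, 0, 0, 0], [0.8, 0.735, -0.287, 0, 0, 0, 0], [0.8, 0.735, -0.287, 0, 0, 0, 0], [0.8, 0, 0, 0, 0, 0, 0]]}}

```text
t: 20.05
ee_pos: [0.4513, -0.2378, 0.0078]
eef_rot: [-1.805, 2.569, -0.004]
wrist_force: [-0.1, 0.0, -1.9]
opening: 0.257
```

Request:
{"fn": "jog_arm", "kwargs": {"series": [[0.8, 0.735, -0.287, 0, 0, 0, 0], [0.8, 0.735, -0.287, 0, 0, 0, 0], [0.8, 0.735, -0.287, 0, 0, 0, 0], [0.8, 0, 0, 0, 0, 0, 0], [0.8, 0, 0, 0, 0, 0, 0]]}}

```text
t: 20.55
ee_pos: [0.5139, -0.2627, 0.0068]
eef_rot: [1.805, -2.571, -0.001]
wrist_force: [-0.6, 0.5, -0.7]
opening: 0.256
```

Run:
```python
from h import *
im,d=cam('top'); im2,d2=cam('side'); np.savez('pics/s7.npz',im=im,d=d,im2=im2,d2=d2)
cv2.imwrite('pics/c7.png',np.hstack([cv2.resize(im[60:240,320:500],(380,380)),cv2.resize(im2[100:280,180:360],(380,380))])[:,:,::-1]);o=ctrl.observe();e=o['ee_pos'];print(o['ee_pos'],o['eef_rot'],o['wrist_force'])
t=np.deg2rad(-20.2); X=np.array([np.cos(t),np.sin(t)]);Y=np.array([-X[1],X[0]])
q=(e[:2]-[.6254,-.3033]); print('TCP in hood',q@X,q@Y)
```

```text
[ 0.51333802 -0.26291064  0.00676786] [ 1.80419428e+00 -2.57126890e+00 -7.97887475e-04] [-0.65874997 -0.28893533 -0.95592509]
TCP in hood -0.11911576249829878 -0.0007896653308767376
```

View pics/c7.png

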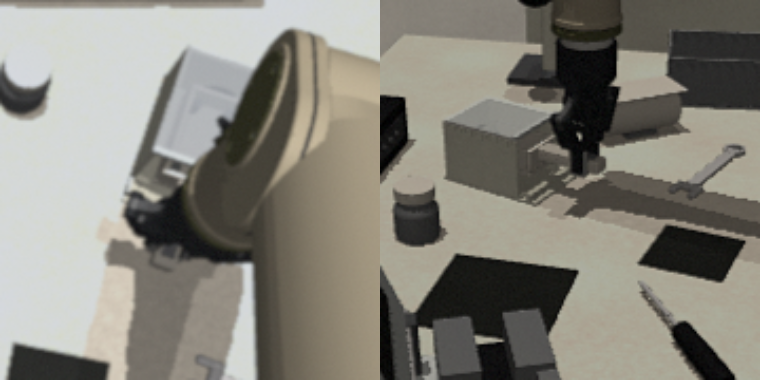

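It's inserted: housing under the roof, tail at side crop (590,165), no contact forces. Lowering.

Request:
{"fn": "jog_arm", "kwargs": {"series": [[0.8, 0, 0, -0.35, 0, 0, 0], [0.8, 0, 0, -0.35, 0, 0, 0], [0.8, 0, 0, 0, 0, 0, 0]]}}

```text
t: 20.95
ee_pos: [0.5126, -0.2628, -0.0165]
eef_rot: [1.803, -2.571, -0.004]
wrist_force: [0.1, 0.2, -2.2]
opening: 0.256
```

Request:
{"fn": "jog_arm", "kwargs": {"series": [[0.8, 0, 0, -0.05, 0, 0, 0], [0.8, 0, 0, 0, 0, 0, 0], [0.8, 0, 0, -0.05, 0, 0, 0], [0.8, 0, 0, 0, 0, 0, 0]]}}

```text
t: 21.35
ee_pos: [0.5143, -0.2635, -0.0174]
eef_rot: [-1.804, 2.572, -0.0]
wrist_force: [-0.5, -0.4, -0.7]
opening: 0.253
```

Request:
{"fn": "jog_arm", "kwargs": {"series": [[0.8, 0, 0, -0.05, 0, 0, 0], [0.8, 0, 0, 0, 0, 0, 0], [0.8, 0, 0, 0, 0, 0, 0]]}}

```text
t: 21.65
ee_pos: [0.5144, -0.2636, -0.0183]
eef_rot: [-1.804, 2.572, -0.001]
wrist_force: [-2.6, 1.7, 5.4]
opening: 0.254
```

Contact at 5 N. Release and retreat upward.

Request:
{"fn": "jog_arm", "kwargs": {"series": [[-0.3, 0, 0, 0, 0, 0, 0], [-0.3, 0, 0, 0, 0, 0, 0], [-0.3, 0, 0, 0, 0, 0, 0], [-0.3, 0, 0, 0, 0, 0, 0]]}}

```text
t: 22.05
ee_pos: [0.5142, -0.2635, -0.019]
eef_rot: [1.804, -2.572, 0.0]
wrist_force: [0.1, -0.4, 0.2]
opening: 0.651
```

Request:
{"fn": "jog_arm", "kwargs": {"series": [[-0.3, 0, 0, 0.5, 0, 0, 0], [-0.3, 0, 0, 1, 0, 0, 0], [-0.3, 0, 0, 1, 0, 0, 0], [-0.3, -0.3, 0, 1, 0, 0, 0], [-0.3, -0.5, 0, 1, 0, 0, 0]]}}

```text
t: 22.55
ee_pos: [0.4907, -0.2631, 0.1185]
eef_rot: [-1.805, 2.57, -0.002]
wrist_force: [-0.2, -1.4, 0.3]
opening: 0.652
```

Request:
{"fn": "jog_arm", "kwargs": {"series": [[-0.3, -0.8, 0.5, 1, 0, 0, 0], [-0.3, -0.8, 0.8, 0.5, 0, 0, 0], [-0.3, -0.5, 1, 0, 0, 0, 0], [-0.3, 0, 1, 0, 0, 0, 0], [-0.3, 0, 0, 0, 0, 0, 0]]}}

```text
t: 23.05
ee_pos: [0.4276, -0.1609, 0.1627]
eef_rot: [-1.809, 2.567, -0.003]
wrist_force: [-0.2, -0.4, -0.3]
opening: 0.649
```

Run:
```python
from h import *
im,d=cam('top'); im2,d2=cam('side')
cv2.imwrite('pics/c8.png',np.hstack([cv2.resize(im[60:240,320:500],(380,380)),im2[60:340,90:460][:, :400]] if 0 else [cv2.resize(im[60:240,320:500],(380,380)),cv2.resize(im2[80:340,140:400],(380,380))])[:,:,::-1])
o=ctrl.observe();print(o['t'],o['ee_pos'],o['wrist_force'])
t=np.deg2rad(-20.2); X=np.array([np.cos(t),np.sin(t)]);Y=np.array([-X[1],X[0]])
for n,d in(('top',d),('side',d2)):
    C=cloud(n,d); q=C[...,:2]-[.6254,-.3033]; a=q@X;b=q@Y;z=C[...,2]
    for x in np.arange(-.15,-.05,.01):
        k=(d>0)&(abs(a-x)<.005)&(abs(b)<.03)&(z>.022)&(z<.05)
        if k.sum()>3: print(n,'%.2f'%x,k.sum(),np.round(np.percentile(b[k],[3,97]),3),np.median(z[k]).round(4))
    t2=np.deg2rad(22.7);X2=np.array([np.cos(t2),np.sin(t2)]);Y2=np.array([-X2[1],X2[0]])
    fx=C[...,:2]@X2-.537;fy=C[...,:2]@Y2+.008;k=(d>0)&(abs(fy)<.12)&(fx>.07)&(fx<.2)&(z>.1)&(z<.3)
    if k.sum()>30: p=np.polyfit(z[k],fx[k],1); print('lid lean',n,k.sum(),np.pi/2+np.arctan(p[0]))
```

```text
23.15 [ 0.42750213 -0.16435354  0.16218843] [-0.21186907 -0.92151222 -0.25112193]
lid lean top 5710 1.9300541005194443
side -0.14 41 [-0.008  0.017] 0.0331
side -0.13 31 [-0.007  0.015] 0.0353
side -0.12 26 [-0.006  0.015] 0.0346
side -0.11 28 [-0.005  0.017] 0.0342
side -0.10 27 [-0.007  0.016] 0.0345
side -0.09 27 [-0.007  0.014] 0.0354
side -0.08 29 [-0.004  0.015] 0.0331
side -0.07 27 [-0.009  0.015] 0.035
side -0.06 30 [-0.007  0.016] 0.0352
lid lean side 2460 1.940488798373954
```

View pics/c8.png

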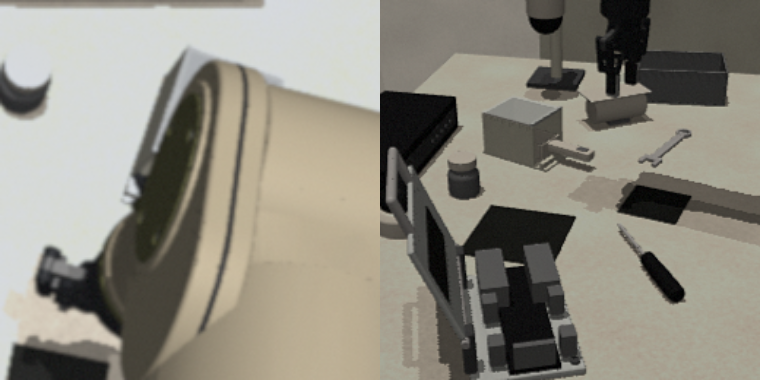

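```bash
python3 -c "
from h import *
order.sign_off()"
```

```text
the job is handed in; nothing more can be done
```

The job is done and handed in at about 23 s of the 67 s allowed. The lid was swung open and released. The housing was set flat on the 150 mm mat, taken again by its tail and loaded nose first over the sill into the hood.

**Last checks:**
- **Lid:** the depth fit gives 1.93–1.94 rad, against a minimum of 1.75, with the fingers away.
- **Housing:** the tail top is level along its length and it sticks out to about -140 mm in the hood frame. That puts the origin within a few mm of the hood's, both along and across.
- **Gripper:** it is clear of everything and the wrist force is about zero. I commanded no contact with the other things on the bench and saw none moved in the last views, but I did not measure them.

**What failed or disagreed:**
- **First pinch missed:** the fingers closed above the handle bar. Depth showed the true fingertips about 33–42 mm above the reported TCP, depending on opening. I corrected every later height by that, which is why reported TCP heights were below zero at the grips.
- **Depth bias:** the side camera read about 1–3 mm low in height and about 3 mm off sideways. The top camera agreed with the arm. In the hood the tail read 34.5 mm high where 38 mm was expected. The body floor under the roof could not be measured directly, so that it lies on the floor rests on the contact force and the level tail.
- **Contact on the mat:** the set-down briefly reached about 30 N of wrist force before I eased off.

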